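# Pin the sample carriage at its station

### The arm

A 7-joint arm with a two-finger parallel gripper is mounted at the origin on a cart in front of the work surface, level with it; the furniture and walls round the work are solid. World frame = base frame: x ahead of the robot, y to its left, z up, the work surface at z = 0. Lengths are in m, angles in rad, forces in N, time in s.
With the tool pointing down it reaches from about 0.425 to 0.95 m from the base axis. Payload 4.7 kg.
Tool frame: the origin (TCP) lies at the very end of the fingers, on their centre line; the grasp point (between the pads) lies 19 mm behind it; z points along the fingers, y is the direction in which the jaws open and shut (so a half turn about z gives the same grasp; the last joint's range is limited). The gripper opens to 87 mm and grips with 3 to 60 N. Pads are 19 mm wide; open, the fingers measure 117 mm over their backs; the gripper's body (75 mm by 190 mm) begins 51 mm behind the grasp point.
Start: joints at [-1.214, 0.469, -0.049, 1.532, 0.024, 1.141, -0.082], TCP at [0.254, 0.625, 0.223] pointing down, gripper open.
Joint ranges: [-2.59, 2.59], [-0.33, 1.99], [-1.39, 1.29], [0.1, 2.45], [-1.04, 4.18], [0.21, 1.99], [-2.66, 2.66]. Speed limits (rad/s): [2.57, 2.57, 3.14, 3.14, 3.14, 3.14, 3.14].

### API

Orientations are given as a rotation vector (axis times angle).
In Python, from cell import r, claw, sensors, vision, workorder gives the robot as it stands. Calls block until the motion is done:
- r.move_to(position, orientation): joint-space move of the TCP to a pose.
- r.line_to(position, frame=None, v=0.15, stop_force=None): straight line of the TCP; frame=None keeps the orientation; v is the mean speed in m/s. With stop_force (N) it stops when the force on the tool has changed by that much, and returns True; else False.
- r.set_joints(angles): joint-space move.
- claw.move_gripper(opening, squeeze=None): finger opening in m; squeeze is the grip in N (None keeps the last); returns when the fingers have stopped.
- r.pause(seconds).
- r.inverse_kinematics(position, orientation): joint angles nearest the present ones, or None.
- sensors.sense(): the state.
- vision.read_camera(name): name is "side" or "top"; returns a dict with "image" (420x560x3 uint8, red, green, blue), "fx", "fy", "cx", "cy" (pixels), "k1" (the pictures are not rectified: a ray, as slopes to the right and down, at radius r is drawn at 1 + k1 r^2 times it, then the intrinsics apply), "pose" (4x4, takes a point from camera to world coordinates). Camera axes: x right, y down, z forward; pixel columns grow to the right and rows downward; lengths in m; the calibration is good to about 2 mm. A picture is of the moment at which its call begins. There is no depth.
A pose or a line that the arm cannot do raises r.IKError and nothing moves.
- workorder.job_done(): hands the job in, once; it reports no verdict.
The state is a dict: "time_s": time; "joint_pos": joint angles; "dq": joint speeds; "joint_efforts": joint torques, N m; "tcp_pos": TCP position; "orientation": TCP orientation; "contact_force": force on the tool from outside, world axes, zero at the start; "wrist_torque": the same for the moment, N m; "opening": finger opening in m.
Only numpy, scipy, OpenCV 4.12 (cv2) and the standard library are available. Lean on these libraries where they do the work, as an engineer would, in place of code of your own. Each camera call takes 0.05 s, during which the arm holds its last target. There are 200 camera calls.

### The job

Lock the blue sample carriage at its station: push it gently along its rail towards the grey fork until the hole in its steel bar comes under the red-headed lock pin and the pin's nose drops in and holds it (do not force it on against the pin), then press the pin down through bar and fork until its head sits fully down on the fork, and leave it there. Do not knock the jar, bottles and timer around the station.

Things in the scene. Friction and masses are not known exactly. Their poses are not given: they have to be found in the camera images.
- station: fixed aluminium base plate, 110 mm (its x) by 310 mm (its y), 12 mm thick, on the bench; origin in its middle at bench height, z up. Guide rods run along its y; on them slides the blue carriage. A grey fork, 60 mm (x) by 56 mm (y), stands 50 mm along +y from the origin
- fork_mouth (a point): centre of the hole in the fork's top face, 82 mm above the bench, where the pin's head must come to rest. Fork: cheeks 52 to 82 mm and 12 to 36 mm above the bench, an upright 17.5 mm hole through both, the steel bar running between them (bar top at 50 mm). A sprung ball in the lower cheek grips the pin: to push past it takes some 5 to 15 N
- lock_pin: loose upright pin, 80 mm long: red head 36 mm wide, 12 mm thick; below it a 16 mm shank, in all 68 mm down to the tip, ending in a 7 mm cone and a nose 8 mm wide, 8 mm long. At the start it stands in the upper cheek, nose on the bar, head 36 mm above the fork. Origin at the tip of the nose, z up along the pin
- pin_head_top (a point): centre of the top of the pin's red head (94 mm above the bench when fully home)
- carriage (a joint): carriage along the rail (m): grows towards the fork (station's +y), 0 to 0.075, starts at 0 to 0.025; rubs with about 3 N, stays where left. The bar is bolted on through slots, so its hole comes under the pin somewhere between 0.044 and 0.056. The nose then drops in by its weight and stops the carriage; pressed, the cone draws the bar into line if nothing holds the carriage
- carriage_top (a point): centre of the top of the blue carriage block, 90 mm (x) by 80 mm (y), 56 mm above the bench. A clear weighing cup is fixed on it 12 mm further to +y, 46 mm wide, rim 86 mm above the bench. From its +y end the steel bar, 28 mm wide and 12 mm thick, with one 17.5 mm hole, runs through the fork
- post_top (a point): centre of the top of the black push post on the carriage: upright, 18 mm wide, from 58 to 124 mm above the bench; push it towards the station's +y. The cup begins 15 mm ahead of the post's axis
- sample_jar: clear sample jar, 46 mm wide, 80 mm tall, loose bystander beside the station; origin in the middle of its underside
- blue_cap_bottle: brown bottle with blue cap, 33 mm wide, 76 mm tall, loose bystander beside the station; origin in the middle of its underside
- orange_cap_bottle: small bottle with orange cap, 33 mm wide, 76 mm tall, loose bystander beside the station; origin in the middle of its underside
- timer: round white kitchen timer, 70 mm wide, 53 mm tall, loose bystander beside the station; origin in the middle of its underside
Not all that is in view belongs to the job. Leave any purple look-alike of the lock_pin alone.

How it is judged:
On the way:
1. the pin's nose has dropped into the hole of the bar (pin at least 4 mm lower than at the start, upright in the fork) (z of lock_pin in the frame of station below 0.046 m and horizontal distance between lock_pin and fork_mouth below 0.006 m), for 0.1 s.
At the end, for the whole second after the job is handed in: the pin stands upright (within 0.06 rad) in the fork's hole, through the bar, its head down on the fork (head top at most 2.5 mm above the seated height of 94 mm, within 4 mm of the hole's axis), at rest, carriage joint at 0.040 to 0.060 (z of pin_head_top in the frame of station between 0.091 and 0.0965 m and horizontal distance between pin_head_top and fork_mouth below 0.004 m and angle between lock_pin's own z axis and vertical below 0.06 rad and value of joint carriage between 0.04 and 0.06 m and linear speed of lock_pin below 0.01 m/s); the robot touches nothing.
It fails at once if the carriage is forced: the fingers press on the carriage, fork or base with over 40 N (contact force between the fingers and station above 40 N).
It fails at once if a jar, bottle or timer beside the station is pushed more than 30 mm or tipped (distance of any of sample_jar, blue_cap_bottle, orange_cap_bottle, timer from where it was at the start of the episode above 0.03 m or angle between any of sample_jar, blue_cap_bottle, orange_cap_bottle, timer's own z axis and vertical above 0.5 rad).
It also fails if it takes over 45 s, if anything falls off the work surface, if the arm or the gripper's body presses on something with over 40 N, if the wrist force passes 120 N, or if a joint passes its speed limit or range.

## Working session

There is one attempt and no reset: what is moved stays moved. The work goes in short steps, each a Python script; the robot and the scene stay as the last script left them, time stands still between calls to the robot, and variables do not carry over. Pictures are saved under pics/ and viewed, about 8 in all and at most 12, crops included, and the job is handed in when it is done.

```bash
mkdir -p pics; ls; cat > h.py <<'E'
import numpy as np, cv2
from cell import r, claw, sensors, vision, workorder
def snap(n,f):
    c=vision.read_camera(n); cv2.imwrite('pics/'+f,c['image'][:,:,::-1]); return c
def ray(c,u,v):
    K=np.array([[c['fx'],0,c['cx']],[0,c['fy'],c['cy']],[0,0,1.]])
    p=cv2.undistortPoints(np.array([[[u,v]]],float),K,np.array([c['k1'],0,0,0,0.]))[0,0]
    # model given maps ideal slope r -> r(1+k1 r^2), same as OpenCV
    T=np.array(c['pose']); d=T[:3,:3]@np.array([p[0],p[1],1]); return T[:3,3],d
def atz(c,u,v,z):
    o,d=ray(c,u,v); return o+d*(z-o[2])/d[2]
def proj(c,P):
    T=np.array(c['pose']); q=T[:3,:3].T@(np.array(P)-T[:3,3]); a,b=q[:2]/q[2]; s=1+c['k1']*(a*a+b*b)
    return np.array([c['fx']*a*s+c['cx'],c['fy']*b*s+c['cy']])
E
python3 - <<'E'
from h import *
for n in('top','side'):
    c=snap(n,n+'0.png'); print(n,np.round(c['pose'],3).tolist(),c['fx'],c['k1'])
s=sensors.sense(); print(s['time_s'],s['tcp_pos'],s['orientation'],s['opening'])
E
```

```text
pics
top [[-0.005, -0.988, 0.152, 0.391], [-1.0, 0.005, 0.001, 0.04], [-0.002, -0.152, -0.988, 1.187], [0.0, 0.0, 0.0, 1.0]] 509.09646968161815 -0.1917552811550369
side [[0.977, -0.113, 0.18, 0.385], [-0.213, -0.506, 0.836, -0.707], [-0.003, -0.855, -0.519, 0.563], [0.0, 0.0, 0.0, 1.0]] 517.1568156157014 -0.09613081670951087
0.1 [0.2537725  0.62488392 0.22161036] [-6.02089062e-01 -3.08305451e+00  2.73226003e-03] 0.08761034940437738
```

View pics/top0.png

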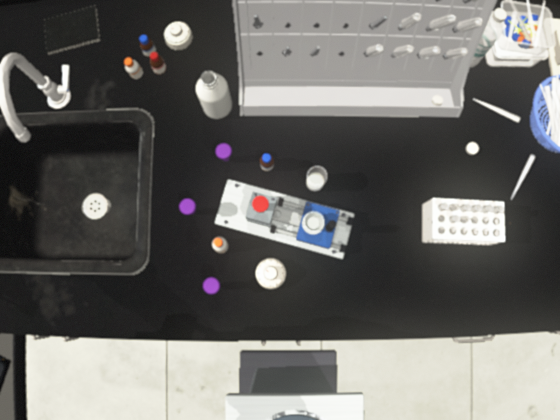

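View pics/side0.png

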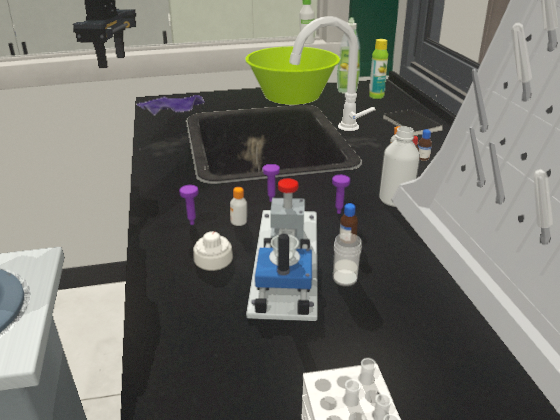

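Top view: the red pin head is at (261,204) in the fork. The blue carriage is at (318,226), with the orange bottle (219,245), timer (270,273), blue-cap bottle (266,160) and jar (316,178) around it. There are four pin candidates: three purple ones at (223,151), (187,206) and (211,286), and the red one at (261,204). Only the red one has a red head and stands in the fork. I'll confirm that in an enlarged crop.

```bash
python3 - <<'E'
import cv2,numpy as np
a=cv2.imread('pics/top0.png')[140:300,190:370]; b=cv2.imread('pics/side0.png')[165:325,235:335]
a=cv2.resize(a,None,fx=2.8,fy=2.8,interpolation=cv2.INTER_CUBIC);b=cv2.resize(b,None,fx=2.8,fy=2.8,interpolation=cv2.INTER_CUBIC)
cv2.imwrite('pics/crop0.png',np.hstack([a,b]));print(a.shape,b.shape)
E
```

```text
(448, 504, 3) (448, 280, 3)
```

View pics/crop0.png

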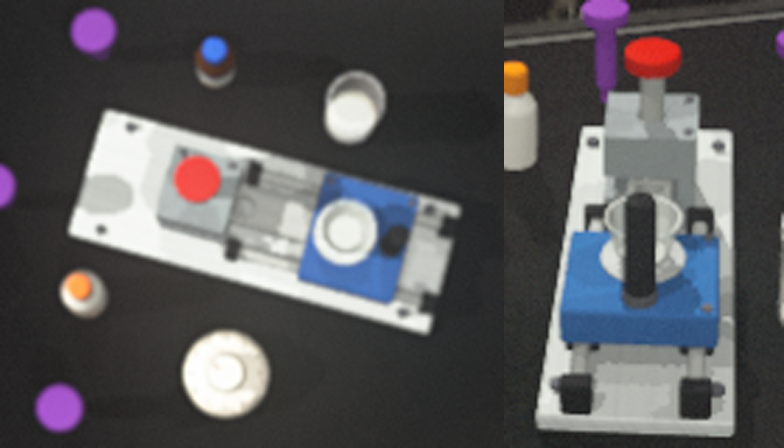

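The red head is at crop (197,179), standing on its shank in the fork, so it is the lock pin. The black post is at crop (396,238) in the top view, with its top at (640,200) in the side crop. Next I'll measure.

```bash
cat >> h.py <<'E'
def blob(c,lo,hi,box=None):
    hsv=cv2.cvtColor(c['image'],cv2.COLOR_RGB2HSV); m=cv2.inRange(hsv,np.array(lo),np.array(hi))
    n,l,s,cen=cv2.connectedComponentsWithStats(m)
    ok=[i for i in range(1,n) if box is None or (box[0]<cen[i][0]<box[1] and box[2]<cen[i][1]<box[3])]
    i=max(ok,key=lambda i:s[i,4]); return cen[i],s[i]
def tri(c1,p1,c2,p2):
    o1,d1=ray(c1,*p1);o2,d2=ray(c2,*p2); t=np.linalg.lstsq(np.c_[d1,-d2],o2-o1,rcond=None)[0]
    a,b=o1+t[0]*d1,o2+t[1]*d2; return (a+b)/2,np.linalg.norm(a-b)
E
python3 - <<'E'
from h import *
t=vision.read_camera('top');s=vision.read_camera('side')
cor=np.array([[106,110],[460,205],[430,333],[68,235]])/2.8+[190,140]
P=np.array([atz(t,u,v,.012)[:2] for u,v in cor]); print(P.round(4).tolist())
print('sizes',np.linalg.norm(P-np.roll(P,-1,0),axis=1).round(4))
o=P.mean(0); ey=(P[0]+P[3]-P[1]-P[2]); ey/=np.linalg.norm(ey); print('origin',o,'ey',ey,'yaw',np.degrees(np.arctan2(-ey[0],ey[1])))
pt,st=blob(t,[0,150,120],[6,255,255],(240,280,190,220)); ps,ss=blob(s,[0,150,100],[6,255,255],(270,310,170,200))
print(pt,st,ps,ss); print('red top',atz(t,*pt,.130), tri(t,pt,s,ps)); print('fork pred',o+.05*ey)
ex=np.array([ey[1],-ey[0]])
hp=atz(t,*pt,.130)[:2]-o; print('head in station',hp@ex,hp@ey)
tp=np.array([235+136/2.8,165+198/2.8]); q=atz(s,*tp,.124)[:2]; print('post (side)',q,(q-o)@ex,(q-o)@ey)
q=atz(t,396/2.8+190,232/2.8+140,.124)[:2]; print('post (top)',q,(q-o)@ex,(q-o)@ey)
bt,_=blob(t,[100,150,60],[125,255,255],(290,350,190,260)); q=atz(t,*bt,.056)[:2]; print('blue',(q-o)@ex,(q-o)@ey)
for n,(u,v),z in(('jar',(355,85),.08),('bluecap',(214,50),.076),('orange',(78,284),.076),('timer',(230,372),.053)):
    q=atz(t,u/2.8+190,v/2.8+140,z)[:2]; print(n,q.round(3),((q-o)@ex).round(3),((q-o)@ey).round(3))
E
```

```text
[[0.6496, 0.1537], [0.5669, -0.1433], [0.4601, -0.1156], [0.5433, 0.1844]]
sizes [0.3083 0.1104 0.3113 0.1106]
origin [0.55499149 0.01980921] ey [0.26766254 0.96351272] yaw -15.525221294942986
[259.98913043 203.50543478] [253 196  15  16 184] [287.42307692 185.05      ] [278 178  20  15 260]
red top [0.57100834 0.07380476 0.13      ] (array([0.57320042, 0.07379447, 0.12469403]), np.float64(0.0025715858206015224))
fork pred [0.56837461 0.06798485]
head in station 0.0009798597380924403 0.056312508619394165
post (side) [ 0.53225649 -0.07871745] 0.004466442926226368 -0.10101699527489763
post (top) [ 0.52987886 -0.07669167] 0.0016333370402605572 -0.09970153856063228
blue -0.02921825524172123 -0.10034518440786025
jar [ 0.654 -0.051] 0.114 -0.042
bluecap [0.684 0.061] 0.114 0.074
orange [0.496 0.168] -0.096 0.127
timer [0.428 0.049] -0.13 -0.005
```

The plate measures 110 x 310 mm, as given. The head sits on the fork axis in x and about 6 mm off in y, so I'll trust the head itself. The post is at station (0.002, -0.100). I'll push from behind with closed fingers.

```bash
cat >> h.py <<'E'
from scipy.spatial.transform import Rotation as R
O=np.array([.5550,.0198]); EY=np.array([.2677,.9635]); EX=np.array([.9635,-.2677])
def W(x,y,z): return np.r_[O+x*EX+y*EY,z]
def down(sgn):
    ty=np.r_[sgn*EX,0]; tz=np.array([0,0,-1.]); return R.from_matrix(np.c_[np.cross(ty,tz),ty,tz]).as_rotvec()
E
python3 - <<'E'
from h import *
best=None
q0=np.array(sensors.sense()['joint_pos'])
for sg in(1,-1):
    q=r.inverse_kinematics(W(.002,-.140,.20),down(sg)); print(sg,None if q is None else np.round(q,2))
    if q is not None and (best is None or abs(np.array(q)-q0).max()<best[0]): best=(abs(np.array(q)-q0).max(),sg)
sg=best[1]; print('use',sg)
claw.move_gripper(0.0,20)
r.move_to(W(.002,-.140,.20),down(sg)); r.line_to(W(.002,-.140,.085),v=.15)
s=sensors.sense(); print(s['time_s'],s['tcp_pos'],W(.002,-.140,.085),s['contact_force'],s['opening'])
st=r.line_to(W(.002,-.045,.085),v=.02,stop_force=8)
s=sensors.sense(); p=s['tcp_pos'][:2]-O; print(st,s['time_s'],'station',p@EX,p@EY,s['contact_force'])
t=snap('top','top1.png');c=snap('side','side1.png')
try:
    ps,ss=blob(c,[0,150,100],[6,255,255],(270,310,160,220)); print(ps,ss)
    pt,_=blob(t,[0,150,100],[6,255,255],(240,280,190,220)); print(pt,tri(t,pt,c,ps))
except ValueError: print('no red')
a=cv2.resize(cv2.imread('pics/side1.png')[150:330,220:350],None,fx=3,fy=3,interpolation=cv2.INTER_CUBIC); cv2.imwrite('pics/c1.png',a)
E
```

```text
1 [-0.49  0.32  0.78  1.93 -0.26  1.    0.14]
-1 [ 1.01  0.51 -1.17  1.85  0.52  1.13  2.53]
use 1
5.4167 [ 0.52016106 -0.11592248  0.08571892] [ 0.519449  -0.1156254  0.085    ] [ 0.14477216 -0.73783717 -0.75682458] 0.0003539987360158374
True 8.225 station 0.002092058415557681 -0.08147576593578225 [ 0.6713257  -1.44796887  1.11734189]
[284.22222222 206.44444444] [282 206   5   2   9]
[260.4137931  205.78735632] (array([0.57170771, 0.07477849, 0.08098747]), np.float64(0.005035358825853039))
```

View pics/c1.png

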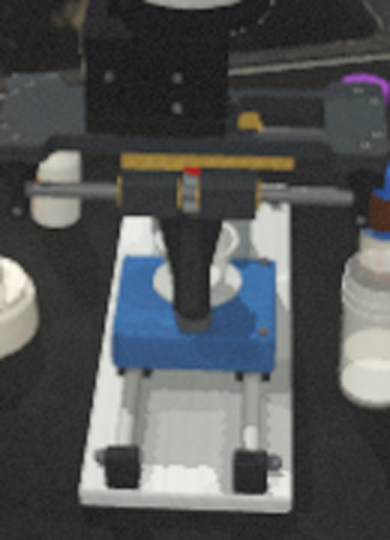

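The push stopped at station y = -0.0815 after about 37 mm of carriage travel. In this crop the gripper hides the pin head, with only a bit of red at (192,170). I'll back off and clear the view to see whether the pin dropped.

```bash
python3 - <<'E'
from h import *
r.line_to(W(.002,-.115,.085),v=.1); r.line_to(W(.002,-.125,.20),v=.2); r.line_to(W(.17,-.10,.24),v=.25)
t=snap('top','top2.png');c=snap('side','side2.png'); print(sensors.sense()['time_s'])
try:
    ps,ss=blob(c,[0,150,100],[6,255,255],(270,310,160,220)); print(ps,ss)
    pt,st=blob(t,[0,150,100],[6,255,255],(240,280,190,220)); print(pt,st,tri(t,pt,c,ps),'before z .1247')
except ValueError: print('no red')
for z in(.118,.126): print(proj(c,[.571,.0738,z]))
a=cv2.resize(cv2.imread('pics/side2.png')[150:330,220:370],None,fx=3,fy=3,interpolation=cv2.INTER_CUBIC)
b=cv2.resize(cv2.imread('pics/top2.png')[160:280,200:310],None,fx=3,fy=3,interpolation=cv2.INTER_CUBIC)
a=np.hstack([a,cv2.copyMakeBorder(b,0,180,0,0,cv2.BORDER_CONSTANT)]); cv2.imwrite('pics/c2.png',a)
E
```

```text
10.475
[287.87242798 200.6255144 ] [279 194  19  15 243]
[260.37714286 205.76571429] [253 199  15  15 175] (array([0.57400556, 0.07394359, 0.0925462 ]), np.float64(0.0032547068889555502)) before z .1247
[285.46921504 188.62038781]
[285.49927148 184.65570519]
```

View pics/c2.png

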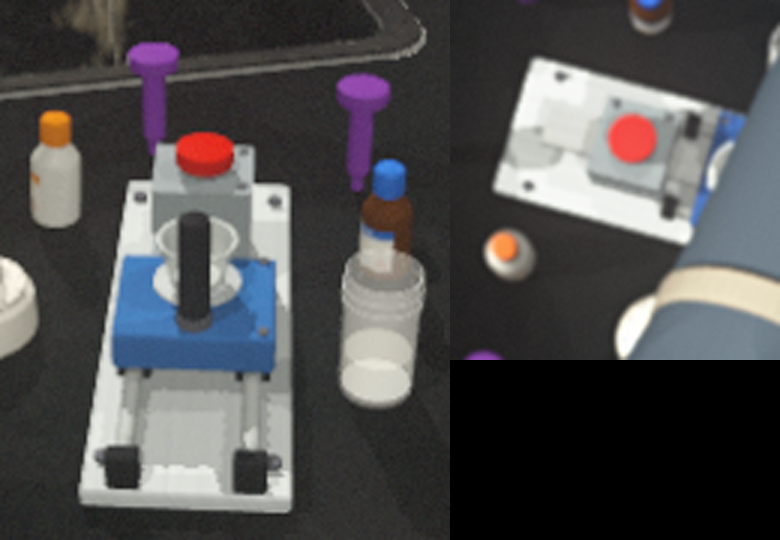

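The head is now at crop (205,155), about 32 mm lower than before. The nose and shank have passed through the bar, leaving roughly 4 mm to go, with the pin resting on the ball detent. Now I'll press at the head's measured centre.

```bash
python3 - <<'E'
from h import *
h=np.array([.5,.5]); 
t=vision.read_camera('top'); pt,_=blob(t,[0,150,100],[6,255,255],(240,280,190,220)); p=atz(t,*pt,.098); print(p)
x,y=p[:2]
r.line_to([x,y,.20],v=.25); r.line_to([x,y,.125],v=.15)
print(r.line_to([x,y,.100],v=.04,stop_force=3),sensors.sense()['tcp_pos'])
for i in range(2):
    st=r.line_to([x,y,.0905],v=.02,stop_force=35); s=sensors.sense(); print(st,s['tcp_pos'],s['contact_force'],s['time_s'])
    if st: break
r.line_to([x,y,.16],v=.12); q=W(.17,-.10,.24); r.line_to(q,v=.25)
t=snap('top','top3.png');c=snap('side','side3.png'); print(sensors.sense()['time_s'])
ps,ss=blob(c,[0,150,100],[6,255,255],(270,310,160,220)); print(ps,ss)
pt,st=blob(t,[0,150,100],[6,255,255],(240,280,190,220)); print(pt,st,tri(t,pt,c,ps))
a=cv2.resize(cv2.imread('pics/side3.png')[150:330,220:370],None,fx=3,fy=3,interpolation=cv2.INTER_CUBIC)
cv2.imwrite('pics/c3.png',a)
E
```

```text
[0.57147118 0.07399799 0.098     ]
False [0.5716022  0.07393174 0.10002449]
True [0.57218922 0.07387807 0.09490849] [-0.93751508  0.27931124  6.93526783] 13.475
15.4
[287.82051282 202.0042735 ] [279 195  19  15 234]
[260.44571429 205.81714286] [253 199  15  15 175] (array([0.57414578, 0.07391399, 0.08970776]), np.float64(0.0028265443843808347))
```

View pics/c3.png

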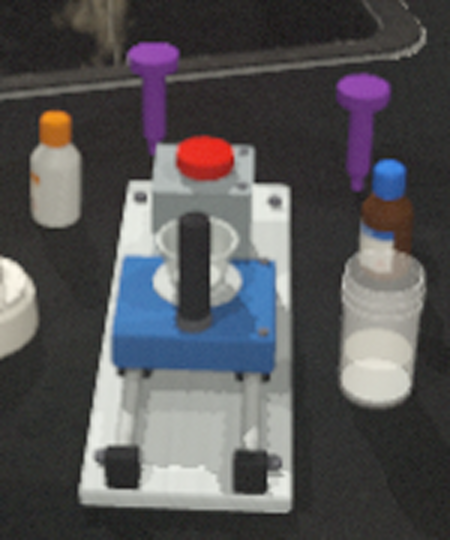

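The press stopped at 35 N, well above the ball's 15 N maximum, with the TCP at z = 0.0949. The image shows the head flat on the fork at (205,158), a total drop of about 35 mm. A second probe will tell whether it is really seated.

```bash
python3 - <<'E'
from h import *
x,y=.5715,.0740
r.line_to([x,y,.16],v=.25); r.line_to([x,y,.105],v=.1)
print(r.line_to([x,y,.088],v=.01,stop_force=4),sensors.sense()['tcp_pos'][2])
print(r.line_to([x,y,.088],v=.015,stop_force=40),sensors.sense()['tcp_pos'][2])
r.line_to([x,y,.16],v=.12); r.line_to(W(.17,-.10,.24),v=.25)
t=snap('top','top4.png');c=snap('side','side4.png')
ps,ss=blob(c,[0,150,100],[6,255,255],(270,310,160,220)); pt,_=blob(t,[0,150,100],[6,255,255],(240,280,190,220)); print(ps,ss,tri(t,pt,c,ps))
d=cv2.absdiff(cv2.imread('pics/side0.png'),cv2.imread('pics/side4.png'))
for n,(u0,u1,v0,v1) in dict(timer=(190,235,230,270),orange=(228,250,187,227),jarblue=(332,364,205,288)).items(): print(n,d[v0:v1,u0:u1].mean())
s=sensors.sense(); print(s['time_s'],s['contact_force'])
E
```

```text
True 0.09495414739265293
True 0.09490422488739747
[287.88461538 202.05128205] [279 195  19  15 234] (array([0.57416474, 0.07384803, 0.0896284 ]), np.float64(0.002994047971384154))
timer 1.566111111111111
orange 8.745833333333334
jarblue 2.0161897590361444
20.5167 [ 0.89945735 -0.00613259  0.64556125]
```

The head feels rigid: z is 0.0950 at 4 N and 0.0949 at 40 N, so the pin is seated. I'll check the orange bottle's cap position in the saved pictures, then hand in.

```bash
python3 - <<'E'
from h import *
for f in('side0','side4'): print(blob({'image':cv2.imread(f'pics/{f}.png')[:,:,::-1].copy()},[8,150,120],[20,255,255],(225,255,180,230))[0])
workorder.job_done()
E
```

```text
[237.84070796 192.2920354 ]
[237.86725664 192.30088496]
the job is handed in; nothing more can be done
```

The carriage is locked: the pin is down through bar and fork with its head on the fork, and I handed the job in at about 20.5 s with the arm clear of everything.

- **Push:** I pushed the post from behind with closed fingers at 20 mm/s, set to stop at 8 N. It stopped after about 37 mm of carriage travel. I estimated that from the picture and did not measure the carriage joint itself. A look afterwards showed the pin had already dropped about 32 mm, further than the nose alone.
- **Press:** I backed off so the carriage was free, then pressed the head down until the force rose by 35 N.
- **Seating check:** A second press found the head rigid, with the fingertips at 94.95 mm at 4 N and 94.90 mm at 40 N. The target is 94 mm and the limit 96.5 mm. The cameras gave a total drop of about 35 mm against the 36 mm expected, within calibration error.
- **Bystanders:** The orange cap moved less than 0.1 px. The timer, jar and blue-cap bottle areas looked unchanged in the side view. The orange bottle's patch differed more between pictures, probably from lighting or background, which is why I checked its cap separately.
- **Disagreement:** The first plate fit put the fork about 6 mm off along y from the pin head, so I used the head's own measured position for the press.

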